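Latch the plate into the clamping fixture

ROBOT

A 7-joint arm with a two-finger parallel gripper is mounted at the origin on a cart in front of the work surface, level with it; the furniture and walls round the work are solid. World frame = base frame: x ahead of the robot, y to its left, z up, the work surface at z = 0. Lengths are in mm, angles in rad, forces in N, time in s.
With the tool pointing down it reaches from about 400 to 875 mm from the base axis. Payload 4.4 kg.
Tool frame: the origin (TCP) lies midway between the tips of the shut fingers; the grasp point (between the pads) lies ctrl.grip_depth behind it (ctrl.grip_depth is the distance from the TCP to the grasp point, in mm); z points along the fingers, y is the line along which they close (so a half turn about z gives the same grasp; the last joint's range is limited). The gripper opens to 85 mm and grips with 20 to 120 N. Pads are 22 mm wide; open, the fingers measure 114 mm over their backs; the gripper's body (76 mm by 85 mm) begins 54 mm behind the grasp point. The pads swing forward as they close: fully open they stand 13 mm farther back than shut.
Start: joints at [1.111, 0.628, 0.038, 1.517, -0.027, 0.996, -0.02], TCP at [249.433, -600.251, 231.313] pointing down, gripper open.
Joint ranges: [-3.06, 3.06], [-0.37, 2.12], [-1.25, 1.32], [0.18, 2.47], [-1.1, 4.24], [0.23, 1.98], [-2.94, 2.94]. Speed limits (rad/s): [2.57, 2.57, 3.14, 3.14, 3.14, 3.14, 3.14].

INTERFACE

Orientations are given as [roll, pitch, yaw] about the fixed x, y, z axes, in that order (R = Rz(yaw) Ry(pitch) Rx(roll)).
In Python, from cell import ctrl gives the robot as it stands.
- The arm moves only by the tool carry_out, never from a script. Its argument "deltas" is one flat list of numbers, 7 for each row, row after row: the turn, a rotation vector about the tool's x, y, z in degrees, then the shift along the tool's x, y, z in m, then the closure, from -1 (fully open) to 1 (shut). In form: [wx, wy, wz, dx, dy, dz, claw, wx, wy, wz, dx, dy, dz, claw, ...]. A call has 1 to 12 rows; each row shifts and turns the commanded pose from where the row before left it, along the tool's axes as they then stand; what a row does not reach is not made up. A row lasts 1/8 s, in which the tool goes at most 62.5 mm and 10.7 degrees, less where a joint would pass 70% of its speed; a pose out of reach is approached as far as the arm can. A call with a gripper value outside its range is refused whole. The fingers move at their own pace and stop on an object; the grip force is fixed at half the most. Time passes only in rows, so rows that do not move let the fingers close. It gives the time, the measured TCP pose, the force, the opening and the grip force at its end, in the units of the state.
- ctrl.read_state(): the state, without advancing time (a new reading comes with each control period).
- ctrl.get_image(name): name is "scene" or "top" or "wrist"; returns the picture (384x512x3 uint8, red, green, blue); there is no depth.
- ctrl.calibration(name): a dict with "mtx" (3x3 intrinsics, pixels), "R" (3x3) and "t" (3): a world point X has camera coordinates R X + t. Camera axes: x right, y down, z forward; pixel columns grow to the right and rows downward; lengths in mm; the calibration is good to about 2 mm. A picture is of the moment at which its call begins: read the wrist's pose just before it. calibration takes no time and is no camera call; for the wrist camera it gives the pose at the moment of the call.
- ctrl.finish_job(): hands the job in; it is judged then, once.
The state is a dict: "clock": time; "qpos": joint angles; "qd": joint speeds; "tau": joint torques, N m; "eef_pos": TCP position; "tool_rot": TCP orientation; "force": force on the tool from outside, world axes, zero at the start; "torque": the same for the moment, N m; "width": finger opening in mm; "gripper_force": force on a finger pad.
Only numpy, scipy, OpenCV 4.12 (cv2) and the standard library are available. Lean on these libraries where they do the work, as an engineer would, in place of code of your own. Each camera call takes 0.05 s, during which the arm holds its last target. There are 200 camera calls.

TASK

The diecast plate lies loose in the clamping fixture. Hook the latch's steel loop over the keeper post on the blue jaw, throw the red lever over until it is past centre, then bear down on it with about 15 N for half a second so that it is firmly home on its rubber stop, never pushing the red handle with more than 25 N. Leave the plate clamped, let go of everything, and do not disturb the pliers, the screwdriver or the blue tin.

Things in the scene. Friction and masses are not known exactly. Their poses are not given: they have to be found in the camera images.
- fixture: fixed clamping fixture: aluminium ground plate 300 x 110 x 12 mm with dark fence (face at x = 17 mm), brackets and 10 mm high guide rails beside the jaw. Origin under the plate's centre; x along the latch, from the red lever towards the keeper; y across; z up. The whole latch moves in the plane y = 0.
- jaw (a joint): opening of the sliding blue jaw (m): 0 = 56 mm between jaw and fence, about -0.001 when it clamps the 55 mm plate; grows away from the fence. Starts 2 to 7 mm open, about 3 N of friction; the latch draws it shut. 50 x 92 mm, top 30 mm above the bench; on it stands the keeper post, a steel tongue 6 mm thick, 22 wide, leaning 20 degrees away from the lever, top 52 mm above the bench.
- keeper (a point): where the centre of the loop's bar sits when seated: behind the post (side away from the lever), in its corner with the jaw's top, 34 mm above the bench. Axes as the fixture's. The leaning post overhangs this point: carry the bar over with its centre 60 mm or more above the bench, and lower it 8 to 12 mm further along +x than this point, then draw it back.
- lever (a joint): angle of the red-handled lever (rad), axis across the fixture. 0: leaning 60 degrees above level towards the keeper; grows as it swings up, over and down on the other side: 0.52 upright, dead centre about 1.76, on its stop between 1.86 and 2.06. Range -0.5 to 2.15; starts 1.05 to 1.3; friction (3 to 6 N at the loop) keeps it where left. Past dead centre, loop hooked, the springs draw it on down.
- lever_pivot (a point): the lever's fixed pivot, at x = -28 mm, z = 44 mm of the fixture; axes as the fixture's. The lever is a straight bar reaching 105 mm from here; its outer 65 mm is a red grip 18 mm wide (across), 12 mm thick. The loop is hinged to the lever 18 mm from here, on a line 15 degrees ahead of the lever in its closing sense.
- lever_grip (a point): point to push: on the red grip's face towards the keeper (top face when closed), 85 mm from the pivot. Passing dead centre takes under 12 N here. Closed, this face is about 50 to 70 mm above the bench. A springy rubber stop under the lever, 60 mm from the pivot, is set up to 5 mm higher or lower each time, not reported: feel for it; there the push rises 4 to 8 N per mm.
- loop_bar (a point): middle of the loop's cross-bar, an 8 mm rod 44 mm long. The loop is a U of two such rods that straddles lever and post, 144.5 mm from its hinge on the lever to this bar; springs let it stretch up to 12 mm at 8 N per mm. It swings freely on the lever and drops if let go; at first it lies against the near side of the keeper post.
- loop_tab (a point): grip point on the loop's yellow tab: 12 mm thick across the fixture (close the fingers across it), 16 mm along, 28 mm tall, on a wire arch above the bar. With the loop level it is 17 mm beyond the bar along +x and 41 mm above it, 12 mm under the tab's top. Carried along +x it turns in the fingers and pulls the lever open with it (to about 0), as it must to pass the post; grip it firmly (40 N).
- red_handle: the red plastic grip on the lever, 65 x 18 x 12 mm, fixed to it and turning with it; origin at the lever's pivot
- work_plate: the diecast plate to be clamped, 55 x 82 x 13 mm (its edges 8 mm thick), about 0.1 kg, lying loose on the ground plate between fence and jaw; origin under its centre, z up
- pliers_1: combination pliers with red handles, 201 mm, lying on the bench beyond the fixture; origin underneath; leave alone
- screwdriver_1: screwdriver with an orange handle, 207 mm, lying on the bench to the left; origin underneath; leave alone
- grease_tin: flat navy blue tin, 92 mm across, 46 mm high, standing beyond the fixture; origin underneath; leave alone
There are look-alikes about, which are no part of the job. What is shaped like the work_plate but green, orange or turquoise is not meant.

How it is judged (in metres and radians):
On the way, in this order (a step that is already met when the one before it is completed fails the run):
1. the loop's cross-bar lies behind the keeper post, down on the jaw (x of loop_bar in the frame of keeper between -0.004 and 0.014 m and z of loop_bar in the frame of keeper below 0.008 m and value of joint lever below 1.5 rad), for 0.2 s.
2. with the loop still hooked, the lever is past centre and is pressed onto its stop with more than 10 N for 0.3 s (value of joint lever above 1.83 rad and contact force between the fingers and red_handle above 10 N and distance between loop_bar and keeper below 0.006 m), for 0.3 s.
At the end, for the whole second after the job is handed in: The loop's bar is within 6 mm of its seat behind the keeper post, the lever is beyond 1.83 rad (past centre, on its stop) and still, the jaw has closed to less than 2 mm and presses the plate with more than 15 N, and the plate lies flat (within 0.08 rad) and still; everything is released (value of joint lever above 1.83 rad and distance between loop_bar and keeper below 0.006 m and contact force between jaw and work_plate above 15 N and value of joint jaw below 0.002 m and angle between work_plate's own z axis and vertical below 0.08 rad and linear speed of work_plate below 0.01 m/s and velocity of joint lever below 0.05 rad/s); the robot touches nothing.
It fails at once if the fingers push the red handle with more than 25 N (contact force between the fingers and red_handle above 25 N).
It fails at once if the pliers, the screwdriver or the tin is moved by more than 20 mm (distance of any of pliers_1, screwdriver_1, grease_tin from where it was at the start of the episode above 0.02 m).
It also fails if it takes over 58 s, if anything falls off the work surface, if the arm or the gripper's body presses on something with over 40 N, if the wrist force passes 120 N, or if a joint passes its speed limit or range.

## Working session

There is one attempt and no reset: what is moved stays moved. The work goes in short steps, Python scripts to look and compute and a tool call to move; the robot and the scene stay as the last step left them, time stands still between calls to the robot, and variables do not carry over. Pictures are saved under pics/ and viewed, at most 10 in all, crops included, and the job is handed in when it is done.

Besides the shell and the picture viewer there is one more tool, called as name(argument=value, ...) on one line, values as JSON. carry_out: Moves the arm, as the interface text tells. Its arguments: {"type":"object","properties":{"deltas":{"type":"array"}},"required":["deltas"]}

```bash
ls; mkdir -p pics; python3 - <<'E'
from cell import ctrl
import cv2
s=ctrl.read_state();print(s, ctrl.grip_depth)
for n in("scene","top"):
    im=ctrl.get_image(n);cv2.imwrite(f"pics/{n}0.png",im[:,:,::-1])
    c=ctrl.calibration(n);print(n,c)
E
```

```text
pics
{'clock': 0.0, 'qpos': array([ 1.11119408,  0.62934453,  0.03841203,  1.51836279, -0.02700519,
        0.99627016, -0.0199956 ]), 'qd': array([-0.00057393,  0.0002078 , -0.00182775,  0.00194387, -0.00119698,
       -0.00108285, -0.00081977]), 'tau': array([ 4.29703014e-04, -5.63391531e+01,  1.22613318e+00, -1.93441147e+01,
        1.09261626e-02,  1.03144758e-02, -3.82913959e-05]), 'eef_pos': array([ 249.21602524, -599.66240607,  230.39122342]), 'tool_rot': array([-3.13972473e+00,  2.37264376e-06,  3.93828154e-01]), 'force': array([-0.43852871, -0.75332376,  1.07617641]), 'torque': array([-0.0476347 , -0.00036193, -0.03813538]), 'gripper_force': 0.0, 'width': 85.18451871501223} 18.700000000000003
scene {'mtx': array([[378.69495188,   0.        , 257.61693358],
       [  0.        , 378.69495188, 195.93528003],
       [  0.        ,   0.        ,   1.        ]]), 'R': array([[-0.53842538, -0.84266911,  0.00262158],
       [-0.56339703,  0.35766687, -0.74475378],
       [ 0.62664336, -0.40247133, -0.6673342 ]]), 't': array([427.84759083, 363.44554887, 909.24638036])}
top {'mtx': array([[423.51519568,   0.        , 251.2236203 ],
       [  0.        , 423.51519568, 189.23638607],
       [  0.        ,   0.        ,   1.        ]]), 'R': array([[-0.08712731, -0.99619032,  0.00369782],
       [-0.97059751,  0.08405169, -0.22555661],
       [ 0.2243865 , -0.02324123, -0.97422305]]), 't': array([ 146.71261227,  599.74546073, 1000.59639139])}
```

View pics/scene0.png

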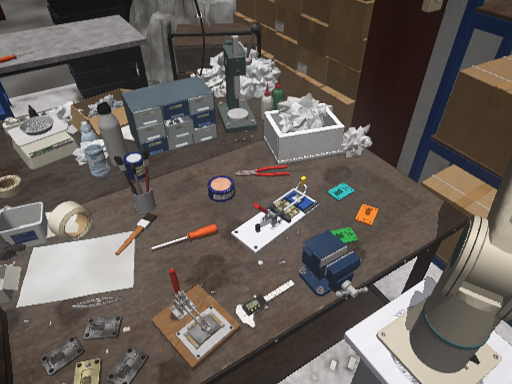

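View pics/top0.png

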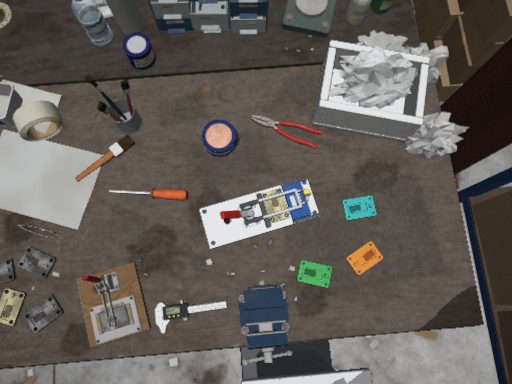

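The fixture is in the top view at (260,212), with its red lever at (231,215) and yellow tab at (307,190). In the scene view these are at (275,218), (267,211) and (303,184).

Things that could be mistaken for it:
- **Red lever:** the toggle clamp on the wooden board, top (92,279), and the red pliers (290,130).
- **Plate:** turquoise (360,208), orange (365,258), green (315,273), and the grey/yellow castings at lower left.
- **Blue jaw:** the bench vise (264,315).

I choose the white/aluminium fixture at (260,212) and check it in close crops.

```bash
python3 - <<'E'
import cv2
a=cv2.imread("pics/top0.png")[170:250,190:325]
b=cv2.imread("pics/scene0.png")[170:255,225:325]
cv2.imwrite("pics/topc.png",cv2.resize(a,None,fx=5.9,fy=5.9,interpolation=cv2.INTER_CUBIC))
cv2.imwrite("pics/scenec.png",cv2.resize(b,None,fx=7,fy=7,interpolation=cv2.INTER_CUBIC))
E
```

```text
(no output)
```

View pics/topc.png

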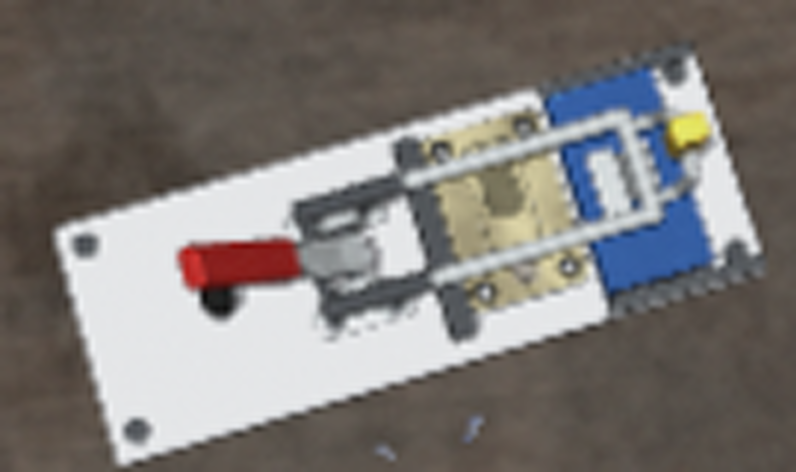

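View pics/scenec.png

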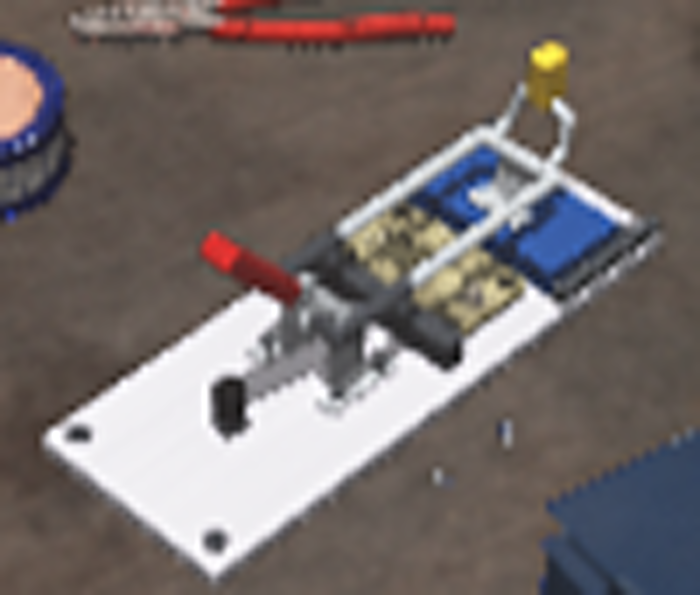

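The crops confirm the choice: fixture with red lever tip at topc (190,268), diecast plate under the loop, post at (605,185), bar at (640,165), yellow tab at (690,132). Fixture corners are at topc (55,230), (118,465), (765,265), (690,45), and at scenec (45,438), (215,578), (658,228).

```bash
cat > h.py <<'E'
import numpy as np
from cell import ctrl
from scipy.optimize import least_squares
C={n:ctrl.calibration(n) for n in("scene","top")}
def proj(n,X,c=None):
    c=c or C[n]; p=(c["R"]@np.atleast_2d(X).T).T+c["t"]; p=p@c["mtx"].T
    return p[:,:2]/p[:,2:]
T=lambda a:np.array([190,170])+np.array(a)/5.9
S=lambda a:np.array([225,170])+np.array(a)/7
def tri(obs):
    f=lambda X:np.concatenate([proj(n,X)[0]-p for n,p in obs])
    r=least_squares(f,[600,0,50]);return r.x,r.fun
E
python3 - <<'E'
from h import *
tp=T([(55,230),(118,465),(765,265),(690,45)]); sp=S([(45,438),(215,578),(658,228)])
L=np.array([(-150,55,12),(-150,-55,12),(150,-55,12),(150,55,12.)])
def w(p,l):
    c,s=np.cos(p[2]),np.sin(p[2]);return l@np.array([[c,-s,0],[s,c,0],[0,0,1]]).T+[p[0],p[1],0]
def f(p,b=False):
    return np.concatenate([(proj("top",w(p,L))-tp).ravel(),(proj("scene",w(p,L[:3]))-sp).ravel()])
print("top cam",-C["top"]["R"].T@C["top"]["t"])
best=min((least_squares(f,[600,0,a]) for a in(-1.5,0,1.5,3)),key=lambda r:r.cost)
p=best.x;print(p,np.round(best.fun,1))
for nm,o in dict(tab=[("top",T((688,132))),("scene",S((547,72)))],tip=[("top",T((190,268))),("scene",S((214,250)))],
  tabtop=[("scene",S((548,52))),("top",T((690,130)))], bar=[("top",T((643,165))),("scene",S((525,150)))]).items():
    X,r=tri(o);c,s=np.cos(p[2]),np.sin(p[2]);d=X-[p[0],p[1],0]
    print(nm,X,"fix",[c*d[0]+s*d[1],-s*d[0]+c*d[1],d[2]],r.round(1))
E
```

```text
top cam [ 370.37380462  118.9991585  1109.53809843]
[558.98394535  76.90069092  -1.3583076 ] [-0.6  0.3  0.2  0.7  0.5  0.7 -0.3 -0.8 -0.7 -0.7 -0.  -1.   0.4  0.2]
tab [584.3300555  -40.1838506   94.88700036] fix [np.float64(119.79652814617951), np.float64(0.0837066464688121), np.float64(94.88700036372552)] [ 0.1  0.  -0.1 -0. ]
tip [540.67683405 169.32073811 122.13792794] fix [np.float64(-94.20228309689253), np.float64(1.5954018757886672), np.float64(122.13792794107398)] [-0.1 -0.1  0.1  0. ]
tabtop [582.44960984 -38.68096151 108.63122339] fix [np.float64(117.93086700165595), np.float64(-1.4374968237620394), np.float64(108.6312233871957)] [ 0.1  0.  -0.1 -0. ]
bar [578.87540677 -25.4558751   58.01850858] fix [np.float64(104.24944937043918), np.float64(-2.142230567536469), np.float64(58.018508583688174)] [ 0.3  0.2 -0.4 -0.1]
```

```bash
cat >> h.py <<'E'
from scipy.spatial.transform import Rotation as Ro
FX=np.array([558.98,76.90,0]);FY=-1.3583
F=Ro.from_euler("z",FY).as_matrix()
def bar2tab(x,z):   # fixture-plane bar -> (theta, loop pitch, tab x,z)
    g=lambda a:np.hypot(x+28-18*np.cos(a),z-44-18*np.sin(a))-144.5
    from scipy.optimize import brentq
    a=brentq(g,np.radians(75)-.5,np.radians(172)); ph=np.arctan2(z-44-18*np.sin(a),x+28-18*np.cos(a))
    c,s=np.cos(ph),np.sin(ph); return a-np.radians(75),ph,x+17*c-41*s,z+17*s+41*c
def state():
    s=ctrl.read_state();p=F.T@(s["eef_pos"]-FX)
    print("t",round(s["clock"],2),"TCPfix",p.round(1),"rot",s["tool_rot"].round(3),"Ffix",(F.T@s["force"]).round(1),"w",round(s["width"],1),"gf",round(s["gripper_force"],1))
    return s
def todelta(pf,s):   # wanted TCP in fixture frame -> tool shift (m)
    return Ro.from_euler("xyz",s["tool_rot"]).as_matrix().T@(F@np.array(pf)+FX-s["eef_pos"])/1000
E
python3 - <<'E'
from h import *
for b in [(102.5,54),(102.5,68),(112,68),(122,68),(122,50),(122,34),(112,34)]: print(b,np.round(bar2tab(*b),3))
s=state()
s["tool_rot"]=np.array([s["tool_rot"][0],0,1.783])
print(todelta((119.8,0,200),s))
E
```

```text
(102.5, 54) [ 1.15200e+00 -9.00000e-03  1.19874e+02  9.48430e+01]
(102.5, 68) [1.10900e+00 8.40000e-02 1.16011e+02 1.10278e+02]
(112, 68) [5.06000e-01 4.50000e-02 1.27129e+02 1.09727e+02]
(122, 68) [-5.80000e-02  4.80000e-02  1.37019e+02  1.09767e+02]
(122, 50) [-7.30000e-02 -7.60000e-02  1.42071e+02  8.95870e+01]
(122, 34) [ -0.192  -0.182 146.146  71.242]
(112, 34) [  0.361  -0.194 136.599  70.944]
t 0.1 TCPfix [ 596.1 -445.5  230.5] rot [-3.14   0.     0.394] Ffix [0.3 0.4 0.2] w 85.5 gf 0.0
[0.47640861 0.44537505 0.02972711]
```

carry_out(deltas=[0,0,-10,0,0,0,-1,0,0,-10,0,0,0,-1,0,0,-10,0,0,0,-1,0,0,-10,0,0,0,-1,0,0,-10,0,0,0,-1,0,0,-10,0,0,0,-1,0,0,-10,0,0,0,-1,0,0,-9.6,0,0,0,-1])

```text
clock: 1.1
eef_pos: [249.1, -599.9, 230.8]
tool_rot: [-3.141, -0.001, 1.789]
force: [-0.8, 0.5, -0.7]
width: 85.2
gripper_force: 0.0
```

carry_out(deltas=[0,0,0,0.02,0.018,0,-1,0,0,0,0.04,0.038,0,-1,0,0,0,0.042,0.04,0,-1,0,0,0,0.042,0.04,0,-1,0,0,0,0.042,0.04,0,-1,0,0,0,0.042,0.04,0.003,-1,0,0,0,0.042,0.04,0.004,-1,0,0,0,0.042,0.04,0.004,-1,0,0,0,0.042,0.04,0.004,-1,0,0,0,0.042,0.04,0.005,-1,0,0,0,0.04,0.038,0.005,-1,0,0,0,0.04,0.032,0.005,-1])

```text
clock: 2.6
eef_pos: [585.9, -39.2, 200.8]
tool_rot: [-3.141, -0.0, 1.783]
force: [0.9, -0.9, -0.2]
width: 85.4
gripper_force: 0.0
```

```bash
python3 - <<'E'
from h import *
import cv2
s=state(); c=ctrl.calibration("wrist"); im=ctrl.get_image("wrist")
print(todelta((119.8,0,150),s)); np.savez("w1.npz",**c)
cv2.imwrite("pics/w1.png",cv2.resize(im[:,:,::-1],None,fx=1.5,fy=1.5))
for q in [(119.8,0,95),(102.8,0,54),(110.5,11,52),(110.5,-11,52),(75,46,30),(75,-46,30)]: print(q,proj(None,F@np.array(q)+FX,c)[0]*1.5)
E
```

```text
t 2.6 TCPfix [119.2   1.9 200.8] rot [-3.141 -0.     1.783] Ffix [ 1.   0.7 -0.2] w 85.4 gf 0.0
[-0.00058856 -0.00184028  0.05080366]
(119.8, 0, 95) [383.06925239 279.99488114]
(102.8, 0, 54) [383.57193795 242.94152592]
(110.5, 11, 52) [398.35828278 252.69827096]
(110.5, -11, 52) [368.85954618 252.66812388]
(75, 46, 30) [443.12060676 202.09713587]
(75, -46, 30) [324.41759029 201.9494516 ]
```

View pics/w1.png

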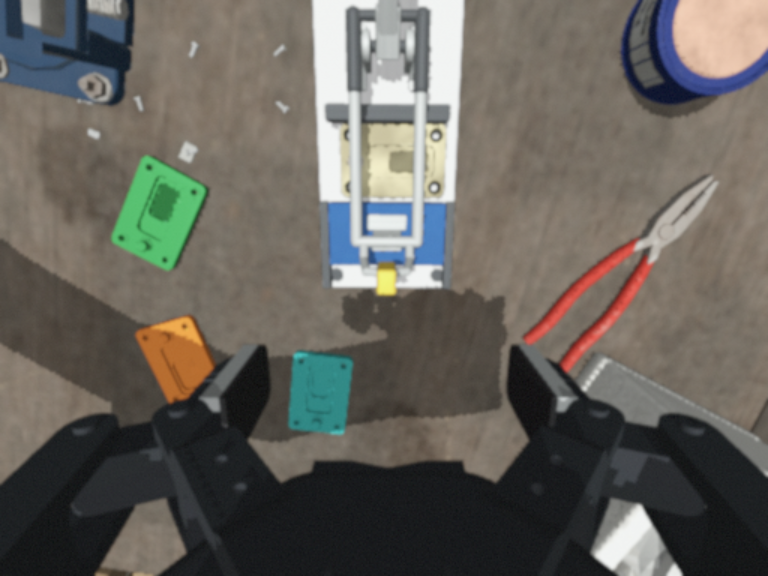

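The wrist view shows the tab at (387,280), loop bar at (387,242) and jaw face at row 202, so the jaw is about 2–3 mm open. The fixture centreline is at column 387, about +2 mm in y, where the tool already is. I'll descend and grip.

carry_out(deltas=[0,0,0,-0.0006,0,0.03,-0.5,0,0,0,0,0,0.04,-0.3,0,0,0,0,0,0.035,-0.1,0,0,0,0,0,0.02,0.2,0,0,0,0,0,0,1,0,0,0,0,0,0,1,0,0,0,0,0,0,1,0,0,0,0,0,0,1,0,0,0,0,0,0,1,0,0,0,0,0,0,1])

```text
clock: 3.9
eef_pos: [585.1, -41.3, 76.4]
tool_rot: [-3.142, -0.0, 1.783]
force: [-1.8, 1.6, -0.9]
width: 30.3
gripper_force: 58.8
```

```bash
python3 - <<'E'
from h import *
import cv2
s=state(); im=ctrl.get_image("wrist");a=im[:,:,::-1];t=ctrl.get_image("scene")[140:260,225:345,::-1]
cv2.imwrite("pics/g1.png",np.hstack([cv2.resize(a[60:,130:390],(400,500)),cv2.resize(t,(400,500))]))
E
```

```text
t 3.9 TCPfix [121.1   0.6  76.4] rot [-3.142 -0.     1.783] Ffix [-1.9 -1.4 -0.9] w 30.3 gf 58.8
```

View pics/g1.png

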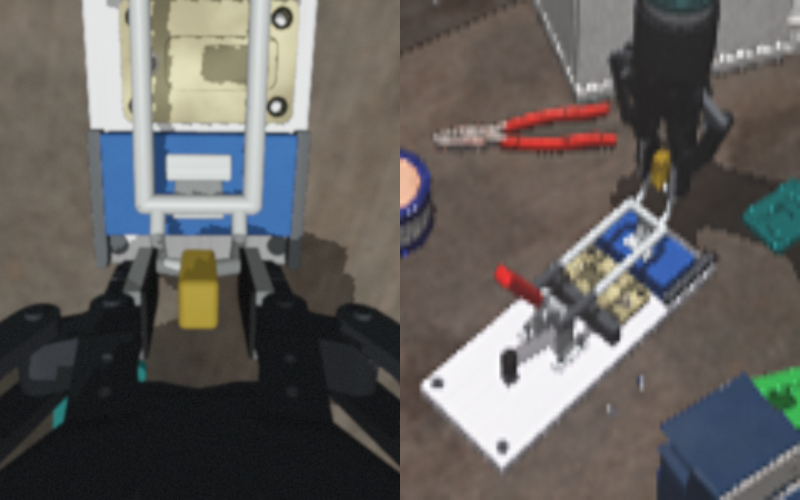

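The wrist crop shows the fingers at (145,260) and (255,260) clamping the wire arch's shoulders, not the tab at (198,290). So the grip is too low. I'll open, rise 9 mm and close again.

carry_out(deltas=[0,0,0,0,0,0,0,0,0,0,0,0,0,0,0,0,0,0,0,-0.009,0,0,0,0,0,0,0,0.2,0,0,0,0,0,0,1,0,0,0,0,0,0,1,0,0,0,0,0,0,1,0,0,0,0,0,0,1,0,0,0,0,0,0,1])

```text
clock: 5.12
eef_pos: [585.4, -41.6, 85.4]
tool_rot: [3.141, 0.0, 1.783]
force: [0.7, -0.8, 1.8]
width: 10.8
gripper_force: 61.6
```

```bash
python3 - <<'E'
from h import *
s=state()
E
```

```text
t 5.12 TCPfix [121.5   0.9  85.4] rot [3.141 0.    1.783] Ffix [0.9 0.5 1.8] w 10.8 gf 61.6
```

carry_out(deltas=[0,0,0,0.001,0,-0.004,1,0,0,0,0.001,0,-0.004,1,0,0,0,0.001,0,-0.004,1,0,0,0,0.001,0,-0.004,1,0,0,0,-0.002,0,0,1,0,0,0,-0.003,0,0,1,0,0,0,-0.003,0,0,1,0,0,0,-0.003,0,0,1])

```text
clock: 6.12
eef_pos: [586.4, -45.1, 101.5]
tool_rot: [3.141, -0.004, 1.784]
force: [-0.9, 6.9, -0.3]
width: 10.7
gripper_force: 61.0
```

```bash
python3 - <<'E'
from h import *
import cv2
s=state(); im=ctrl.get_image("wrist");a=im[:,:,::-1];t=ctrl.get_image("scene")[140:260,225:345,::-1]
cv2.imwrite("pics/g2.png",np.hstack([cv2.resize(a[60:,130:390],(400,500)),cv2.resize(t,(400,500))]))
E
```

```text
t 6.12 TCPfix [125.    1.1 101.5] rot [ 3.141 -0.004  1.784] Ffix [-7.   0.6 -0.3] w 10.7 gf 61.0
```

View pics/g2.png

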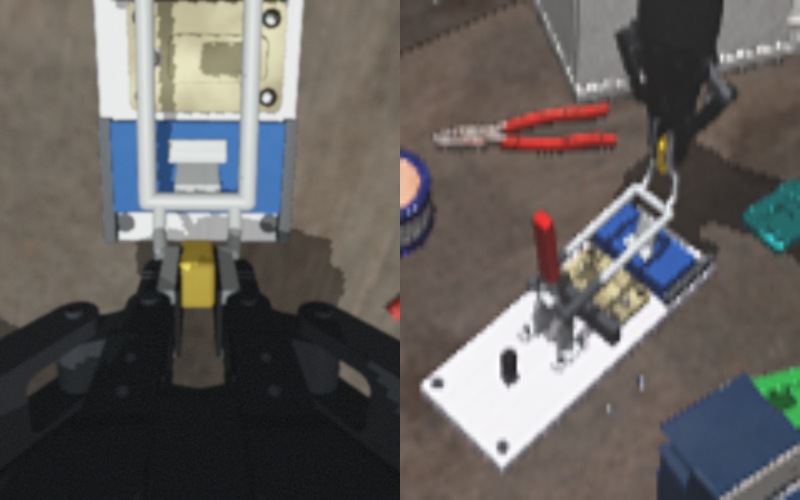

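The tab is held and the lever is near upright, scene crop (545,245). The bar is up at the post top. Continuing outward.

carry_out(deltas=[0,0,0,-0.003,0,0,1,0,0,0,-0.003,0,0,1,0,0,0,-0.003,0,0,1,0,0,0,-0.003,0,0,1,0,0,0,-0.002,0,0,1,0,0,0,0,0,0,1])

```text
clock: 6.98
eef_pos: [589.7, -62.6, 101.3]
tool_rot: [-3.141, 0.0, 1.783]
force: [-0.3, 2.5, -1.1]
width: 10.2
gripper_force: 60.6
```

```bash
python3 - <<'E'
from h import *
import cv2
s=state(); im=ctrl.get_image("wrist");a=im[:,:,::-1];t=ctrl.get_image("scene")[140:260,225:345,::-1]
cv2.imwrite("pics/g3.png",np.hstack([cv2.resize(a[60:,130:390],(400,500)),cv2.resize(t,(400,500))]))
E
```

```text
t 6.97 TCPfix [142.8   0.6 101.3] rot [-3.141  0.     1.783] Ffix [-2.5  0.3 -1.1] w 10.2 gf 60.6
```

View pics/g3.png

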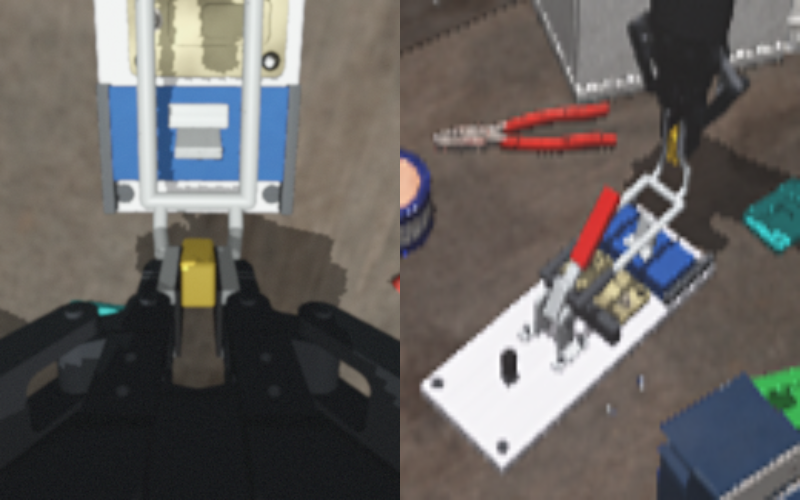

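The bar is clear beyond the post: bar at row 200, post top at row 157 in the crop. Lever is leaning towards the keeper. Lowering.

carry_out(deltas=[0,0,0,0,0,0.004,1,0,0,0,0,0,0.005,1,0,0,0,0,0,0.005,1,0,0,0,-0.0005,0,0.005,1,0,0,0,-0.0005,0,0.005,1,0,0,0,-0.001,0,0.005,1,0,0,0,-0.001,0,0.005,1,0,0,0,0,0,0,1])

```text
clock: 8.07
eef_pos: [591.4, -69.9, 67.4]
tool_rot: [3.141, 0.005, 1.78]
force: [2.0, -8.0, 3.7]
width: 10.6
gripper_force: 62.8
```

```bash
python3 - <<'E'
from h import *
s=state()
E
```

```text
t 8.07 TCPfix [150.3   0.8  67.4] rot [3.141 0.005 1.78 ] Ffix [8.2 0.2 3.7] w 10.6 gf 62.8
```

carry_out(deltas=[0,0,0,0.001,0,0.002,1,0,0,0,0.001,0,0.002,1,0,0,0,0.001,0,0.002,1,0,0,0,0,0,0,1])

```text
clock: 8.57
eef_pos: [590.8, -66.8, 61.5]
tool_rot: [3.141, 0.005, 1.78]
force: [2.1, -6.2, 4.4]
width: 10.5
gripper_force: 62.9
```

```bash
python3 - <<'E'
from h import *
import cv2
s=state(); im=ctrl.get_image("wrist");a=im[:,:,::-1];t=ctrl.get_image("scene")[140:260,225:345,::-1]
cv2.imwrite("pics/g4.png",np.hstack([cv2.resize(a[60:,130:390],(400,500)),cv2.resize(t,(400,500))]))
E
```

```text
t 8.57 TCPfix [147.1   0.8  61.5] rot [3.141 0.005 1.78 ] Ffix [6.6 0.8 4.4] w 10.5 gf 62.9
```

View pics/g4.png

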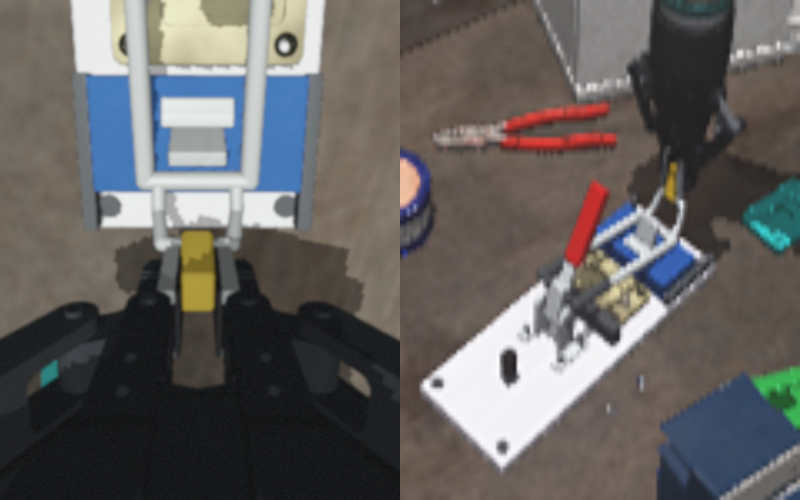

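The bar is down on the jaw, at row 182 just behind the post's top edge (row 165). Drawing back.

carry_out(deltas=[0,0,0,0.002,0,0.0005,1,0,0,0,0.002,0,0.0005,1,0,0,0,0.002,0,0,1,0,0,0,0.002,0,0,1,0,0,0,0,0,0,1])

```text
clock: 9.3
eef_pos: [588.6, -55.9, 60.5]
tool_rot: [3.141, 0.002, 1.782]
force: [0.4, -4.9, 3.1]
width: 10.5
gripper_force: 62.9
```

```bash
python3 - <<'E'
from h import *
s=state()
E
```

```text
t 9.3 TCPfix [136.1   1.   60.5] rot [3.141e+00 2.000e-03 1.782e+00] Ffix [ 4.8 -0.6  3.1] w 10.5 gf 62.9
```

```bash
cat >> h.py <<'E'
import cv2
def jawx(im,c):  # x of blue jaw faces along y=-40 and +40 at z=30
    out=[]
    for y in(-36,36):
        xs=np.arange(55,140,.25);P=proj(None,(F@np.c_[xs,0*xs+y+1.5,0*xs+30].T).T+FX,c)
        v=np.array([im[int(round(b)),int(round(a))] if 0<=b<383 and 0<=a<511 else [0,0,0] for a,b in P],float)
        m=xs[(v[:,2]>v[:,0]+50)]; out.append((m.min(),m.max()) if len(m) else None)
    return out
E
python3 - <<'E'
from h import *
c=dict(np.load("w1.npz"));im=cv2.resize(cv2.imread("pics/w1.png"),(512,384))[:,:,::-1]
print(jawx(im,c))
s=state();c=ctrl.calibration("wrist");im=ctrl.get_image("wrist");print(jawx(im,c))
cv2.imwrite("pics/w5.png",im[:,:,::-1]); np.savez("w5.npz",**c)
E
```

```text
[(np.float64(75.0), np.float64(123.5)), (np.float64(76.0), np.float64(123.5))]
t 9.3 TCPfix [136.1   1.   60.5] rot [3.141e+00 2.000e-03 1.782e+00] Ffix [ 4.8 -0.6  3.1] w 10.5 gf 62.9
[(np.float64(76.25), np.float64(125.0)), (np.float64(76.25), np.float64(125.0))]
```

carry_out(deltas=[0,0,0,0.0015,0,0,1,0,0,0,0.0015,0,0,1,0,0,0,0,0,0,1])

```text
clock: 9.72
eef_pos: [588.0, -53.2, 60.7]
tool_rot: [3.141, 0.002, 1.782]
force: [0.9, -6.5, 5.6]
width: 10.3
gripper_force: 63.0
```

```bash
python3 - <<'E'
from h import *
s=state();c=ctrl.calibration("wrist");im=ctrl.get_image("wrist");print(jawx(im,c))
cv2.imwrite("pics/w6.png",im[:,:,::-1]); np.savez("w6.npz",**c)
E
```

```text
t 9.72 TCPfix [133.3   1.   60.7] rot [3.141e+00 2.000e-03 1.782e+00] Ffix [ 6.5 -0.5  5.6] w 10.3 gf 63.0
[(np.float64(73.5), np.float64(122.25)), (np.float64(74.25), np.float64(122.25))]
```

The jaw followed by about 2.5 mm, so the bar is hooked. Releasing the tab and lifting straight up.

carry_out(deltas=[0,0,0,0,0,0,0.5,0,0,0,0,0,0,0,0,0,0,0,0,0,-0.3,0,0,0,0,0,0,-0.3,0,0,0,0,0,-0.02,-0.3,0,0,0,0,0,-0.04,-0.3,0,0,0,0,0,-0.05,0,0,0,0,0,0,-0.05,1,0,0,0,0,0,0,1])

```text
clock: 10.9
eef_pos: [590.1, -51.0, 224.6]
tool_rot: [3.133, 0.002, 1.783]
force: [-0.1, 0.2, -0.6]
width: 6.8
gripper_force: 0.0
```

```bash
python3 - <<'E'
from h import *
s=state();c=ctrl.calibration("wrist");im=ctrl.get_image("wrist");print(jawx(im,c));sc=ctrl.get_image("scene")
x=cv2.resize(im[:,130:390,::-1],(400,590));y=cv2.resize(sc[130:260,225:325,::-1],(400,520));y=cv2.copyMakeBorder(y,0,70,0,0,0)
cv2.imwrite("pics/r1.png",np.hstack([x,y]));cv2.imwrite("pics/w7.png",im[:,:,::-1]);np.savez("w7.npz",**c)
m=cv2.inRange(cv2.cvtColor(sc[130:260,225:325],cv2.COLOR_RGB2HSV),(0,150,90),(6,255,255))
ys,xs=np.nonzero(m[40:]);print(np.c_[xs+225,ys+170].min(0),np.c_[xs+225,ys+170].max(0))
E
```

```text
t 10.9 TCPfix [131.6   3.5 224.6] rot [3.133e+00 2.000e-03 1.783e+00] Ffix [-0.2 -0.  -0.6] w 6.8 gf 0.0
[(np.float64(73.75), np.float64(122.0)), (np.float64(74.75), np.float64(123.25))]
[255 170] [289 207]
```

View pics/r1.png

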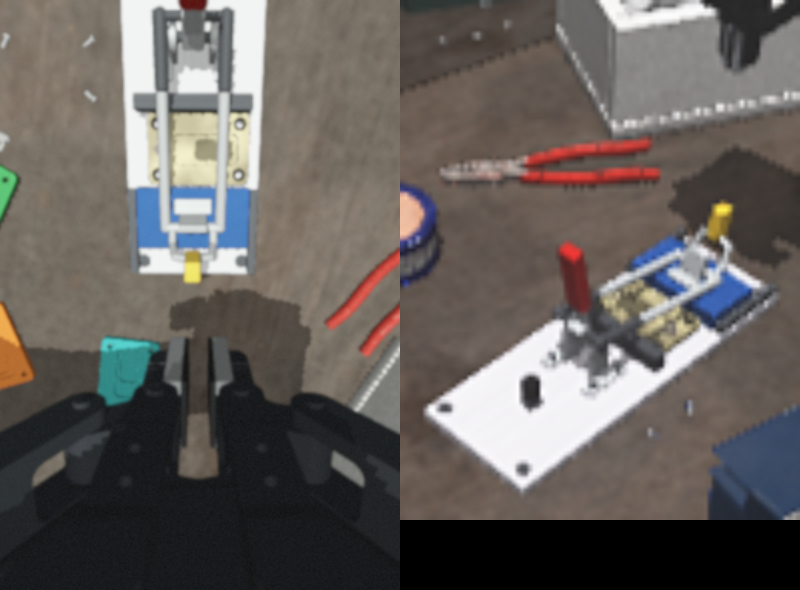

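The loop is hooked: bar behind the post at (193,227) left crop. The lever is near upright with its tip at scene crop (570,248). Now planning the push path.

```bash
cat >> h.py <<'E'
def P(th,r=85,h=6):
    A=np.pi/3+th;return np.array([-28+r*np.cos(A)+h*np.sin(A),44+r*np.sin(A)-h*np.cos(A)])
E
python3 - <<'E'
from h import *
for th in(.3,.4,.5,.6,.7):
    a=P(th,105,0);print(th,proj("scene",F@np.array([a[0],1,a[1]])+FX)[0].round(1))
print("obs",225+170/4,130+248/4)
for th in(.5,.7,.9,1.1,1.3,1.5,1.7,1.8,1.9,2.0): print(th,(P(th)+[11,0]).round(1))
s=state();print(todelta((8,1.5,224),s))
E
```

```text
0.3 [277.2 185.4]
0.4 [274.8 186.6]
0.5 [272.4 188. ]
0.6 [270.  189.7]
0.7 [267.5 191.7]
obs 267.5 192.0
0.5 [ -9.  128.8]
0.7 [-26.  128.7]
0.9 [-42.7 125.3]
1.1 [-58.3 118.5]
1.3 [-72.3 108.8]
1.5 [-84.1  96.6]
1.7 [-93.2  82.2]
1.8 [-96.6  74.4]
1.9 [-99.2  66.3]
2.0 [-101.1   58. ]
t 11.0 TCPfix [131.4   0.5 220.5] rot [3.141 0.    1.783] Ffix [ 0.7  0.3 -0.7] w -0.0 gf 0.0
[ 0.12336668  0.00095076 -0.00354233]
```

carry_out(deltas=[0,0,0,0.03,0.001,0,1,0,0,0,0.046,0,0,1,0,0,0,0.04,0,0,1,0,0,0,0.02,0,0.01,1,0,0,0,0,0,0.04,1,0,0,0,0,0,0.035,1,0,0,0,0,0,0.01,1,0,0,0,0,0,0,1,0,0,0,0.005,0,0,1,0,0,0,0.005,0,0,1,0,0,0,0.005,0,0,1])

```text
clock: 12.38
eef_pos: [556.9, 97.2, 126.2]
tool_rot: [3.14, -0.0, 1.783]
force: [0.2, 0.1, 0.2]
width: 0.1
gripper_force: 0.0
```

```bash
python3 - <<'E'
from h import *
s=state()
E
```

```text
t 12.38 TCPfix [-20.2   2.2 126.2] rot [ 3.14  -0.     1.783] Ffix [-0.1  0.2  0.2] w 0.1 gf 0.0
```

carry_out(deltas=[0,0,0,0.004,0,0,1,0,0,0,0.004,0,0,1,0,0,0,0.004,0,0,1,0,0,0,0.004,0,0,1,0,0,0,0.004,0,0,1])

```text
clock: 13.0
eef_pos: [552.2, 116.0, 125.2]
tool_rot: [-3.141, 0.0, 1.783]
force: [0.1, -0.6, -0.4]
width: -0.3
gripper_force: 0.6
```

carry_out(deltas=[0,0,0,0.004,0,0.001,1,0,0,0,0.004,0,0.002,1,0,0,0,0.004,0,0.002,1,0,0,0,0.004,0,0.002,1])

```text
clock: 13.5
eef_pos: [549.1, 132.1, 118.4]
tool_rot: [3.141, -0.0, 1.783]
force: [-1.3, -0.7, 3.1]
width: 0.2
gripper_force: 1.1
```

```bash
python3 - <<'E'
from h import *
s=state()
E
```

```text
t 13.5 TCPfix [-56.    2.  118.4] rot [ 3.141 -0.     1.783] Ffix [ 0.4 -1.5  3.1] w 0.2 gf 1.1
```

carry_out(deltas=[0,0,0,0.004,0,0.002,1,0,0,0,0.004,0,0.0025,1,0,0,0,0.004,0,0.0025,1,0,0,0,0.004,0,0.0025,1])

```text
clock: 14.0
eef_pos: [545.7, 147.2, 108.6]
tool_rot: [3.141, 0.0, 1.783]
force: [0.8, -2.0, 1.2]
width: -0.4
gripper_force: 1.4
```

carry_out(deltas=[0,0,0,0.003,0,0.003,1,0,0,0,0.003,0,0.003,1,0,0,0,0.003,0,0.003,1,0,0,0,0.003,0,0.003,1])

```text
clock: 14.5
eef_pos: [543.1, 159.2, 96.6]
tool_rot: [3.141, 0.0, 1.783]
force: [0.6, 0.2, 2.8]
width: -0.2
gripper_force: 1.2
```

```bash
python3 - <<'E'
from h import *
s=state()
E
```

```text
t 14.5 TCPfix [-83.8   1.9  96.6] rot [3.141 0.    1.783] Ffix [-0.   0.6  2.8] w -0.2 gf 1.2
```

carry_out(deltas=[0,0,0,0.003,0,0.004,1,0,0,0,0.002,0,0.003,1,0,0,0,0.002,0,0.003,1])

```text
clock: 14.88
eef_pos: [541.6, 166.2, 86.6]
tool_rot: [3.141, -0.0, 1.783]
force: [2.1, -0.7, 1.7]
width: -0.2
gripper_force: 0.8
```

carry_out(deltas=[0,0,0,0.001,0,0.003,1,0,0,0,0.001,0,0.003,1])

```text
clock: 15.12
eef_pos: [540.8, 168.1, 80.5]
tool_rot: [-3.141, -0.0, 1.783]
force: [0.7, -0.7, 1.2]
width: 0.3
gripper_force: 0.5
```

carry_out(deltas=[0,0,0,0.001,0,0.003,1,0,0,0,0.001,0,0.003,1])

```text
clock: 15.38
eef_pos: [540.4, 169.8, 74.5]
tool_rot: [-3.141, 0.0, 1.783]
force: [-0.0, 0.3, 0.8]
width: 0.2
gripper_force: 0.2
```

```bash
python3 - <<'E'
from h import *
s=state()
E
```

```text
t 15.38 TCPfix [-94.7   1.4  74.5] rot [-3.141  0.     1.783] Ffix [-0.3  0.   0.8] w 0.2 gf 0.2
```

carry_out(deltas=[0,0,0,0.0005,0,0.002,1,0,0,0,0,0,0.002,1])

```text
clock: 15.62
eef_pos: [540.5, 170.2, 70.6]
tool_rot: [-3.141, 0.0, 1.783]
force: [-0.5, -0.1, -0.1]
width: 0.2
gripper_force: 0.0
```

carry_out(deltas=[0,0,0,0,0,0.0015,1,0,0,0,0,0,0.0015,1])

```text
clock: 15.88
eef_pos: [540.7, 170.2, 67.7]
tool_rot: [3.142, 0.0, 1.783]
force: [0.6, -0.4, 0.5]
width: 0.2
gripper_force: 0.0
```

```bash
python3 - <<'E'
from h import *
s=state()
sc=ctrl.get_image("scene");w=ctrl.get_image("wrist");c=ctrl.calibration("wrist");print("jaw",jawx(w,c))
hsv=cv2.cvtColor(sc,cv2.COLOR_RGB2HSV);m=cv2.inRange(hsv,(0,150,60),(6,255,255));m[:185]=0;m[:,:235]=0;m[:,310:]=0;m[245:]=0
ys,xs=np.nonzero(m)
print(len(xs),xs.min(),xs.max(),ys.min(),ys.max(),xs.mean(),ys.mean())
for th in(1.3,1.7,1.8,1.9,2.0,2.1):
    a=P(th,105,0);b=P(th,40,0);print(th,proj("scene",(F@np.array([[a[0],1,a[1]],[b[0],1,b[1]]]).T).T+FX).round(1).tolist())
# yellow tab centroid in scene and expected for seated bar at jaw 0
m=cv2.inRange(hsv,(22,150,100),(32,255,255));m[:160]=0;m[215:]=0;m[:,:270]=0;m[:,330:]=0
ys,xs=np.nonzero(m);print("tab",xs.mean(),ys.mean(),ys.min(),len(xs))
E
```

```text
t 15.88 TCPfix [-95.1   1.8  67.7] rot [3.142 0.    1.783] Ffix [0.5 0.5 0.5] w 0.2 gf 0.0
jaw [None, None]
87 246 263 219 230 254.09195402298852 224.48275862068965
1.3 [[254.0, 207.9], [264.8, 211.6]]
1.7 [[248.3, 220.3], [262.7, 216.2]]
1.8 [[247.5, 223.3], [262.3, 217.3]]
1.9 [[246.9, 226.1], [262.1, 218.3]]
2.0 [[246.6, 228.8], [262.0, 219.3]]
2.1 [[246.6, 231.3], [261.9, 220.3]]
tab 302.90909090909093 184.87878787878788 181 33
```

carry_out(deltas=[0,0,0,0,0,0.0015,1,0,0,0,0,0,0.0015,1])

```text
clock: 16.23
eef_pos: [540.7, 170.3, 64.8]
tool_rot: [3.141, -0.0, 1.783]
force: [0.1, -0.6, -0.1]
width: 0.1
gripper_force: 0.0
```

carry_out(deltas=[0,0,0,0,0,0.0015,1,0,0,0,0,0,0.0015,1])

```text
clock: 16.48
eef_pos: [540.6, 170.3, 61.7]
tool_rot: [3.142, 0.0, 1.783]
force: [0.6, -0.2, -0.1]
width: -0.3
gripper_force: 0.0
```

```bash
python3 - <<'E'
from h import *
s=state()
for b,q in(((127,74),"seated closed"),): print(q,proj("scene",F@np.array([b[0],1,b[1]])+FX))
E
```

```text
t 16.48 TCPfix [-95.1   1.8  61.7] rot [3.142 0.    1.783] Ffix [ 0.4  0.6 -0.1] w -0.3 gf 0.0
seated closed [[303.72301669 184.0692698 ]]
```

The tab's position matches a seated, closed loop, and the lever is past centre. Now feeling for contact.

carry_out(deltas=[0,0,0,0,0,0.001,1,0,0,0,0,0,0.001,1])

```text
clock: 16.73
eef_pos: [540.7, 170.3, 59.8]
tool_rot: [3.142, 0.0, 1.783]
force: [0.2, -0.0, 0.6]
width: -0.5
gripper_force: 0.0
```

carry_out(deltas=[0,0,0,0,0,0.001,1])

```text
clock: 16.85
eef_pos: [540.7, 170.3, 58.8]
tool_rot: [3.142, -0.0, 1.783]
force: [1.0, -0.2, 0.3]
width: 0.1
gripper_force: 0.0
```

carry_out(deltas=[0,0,0,0,0,0.001,1])

```text
clock: 16.98
eef_pos: [540.6, 170.3, 57.8]
tool_rot: [3.142, -0.0, 1.783]
force: [-0.4, -0.6, -0.8]
width: 0.3
gripper_force: 0.0
```

carry_out(deltas=[0,0,0,0,0,0.001,1])

```text
clock: 17.1
eef_pos: [540.7, 170.3, 56.8]
tool_rot: [3.142, 0.0, 1.783]
force: [-0.7, -0.4, 0.7]
width: 0.1
gripper_force: 0.0
```

carry_out(deltas=[0,0,0,0,0,0.001,1])

```text
clock: 17.23
eef_pos: [540.7, 170.3, 55.9]
tool_rot: [3.141, -0.0, 1.783]
force: [-0.5, -1.0, 2.6]
width: 0.1
gripper_force: 1.5
```

carry_out(deltas=[0,0,0,0,0,0.001,1])

```text
clock: 17.35
eef_pos: [540.7, 170.5, 55.2]
tool_rot: [3.141, -0.0, 1.783]
force: [-1.4, -0.7, 5.9]
width: 0.0
gripper_force: 3.5
```

carry_out(deltas=[0,0,0,0,0,0.001,1,0,0,0,0,0,0.0005,1])

```text
clock: 17.6
eef_pos: [540.8, 170.6, 54.4]
tool_rot: [3.141, 0.0, 1.783]
force: [-2.6, -2.0, 11.0]
width: 0.2
gripper_force: 6.1
```

carry_out(deltas=[0,0,0,0,0,0.0005,1,0,0,0,0,0,0,1])

```text
clock: 17.85
eef_pos: [540.8, 170.6, 54.3]
tool_rot: [3.141, 0.0, 1.783]
force: [-2.9, -0.5, 12.4]
width: 0.3
gripper_force: 6.4
```

carry_out(deltas=[0,0,0,0,0,0.0007,1,0,0,0,0,0,0,1,0,0,0,0,0,0,1,0,0,0,0,0,0,1,0,0,0,0,0,0,1,0,0,0,0,0,0,1])

```text
clock: 18.6
eef_pos: [540.8, 170.7, 53.9]
tool_rot: [3.14, 0.0, 1.783]
force: [-3.5, -0.4, 16.3]
width: -0.2
gripper_force: 7.8
```

Held at about 16 N for over half a second. Backing off upwards.

carry_out(deltas=[0,0,0,0,0,-0.002,1,0,0,0,0,0,-0.004,1,0,0,0,0,0,-0.02,1,0,0,0,0,0,-0.04,1,0,0,0,0,0,-0.04,1,0,0,0,0,0,-0.04,1,0,0,0,0,0,0,1,0,0,0,0,0,0,1])

```text
clock: 19.6
eef_pos: [540.1, 169.9, 197.5]
tool_rot: [-3.14, 0.0, 1.783]
force: [-0.6, -0.2, 0.5]
width: -0.1
gripper_force: 0.0
```

```bash
python3 - <<'E'
from h import *
s=state()
sc=ctrl.get_image("scene");w=ctrl.get_image("wrist");c=ctrl.calibration("wrist")
hsv=cv2.cvtColor(sc,cv2.COLOR_RGB2HSV)
m=cv2.inRange(hsv,(0,150,60),(6,255,255));m[:185]=0;m[:,:235]=0;m[:,310:]=0;m[245:]=0
ys,xs=np.nonzero(m);print("lever",xs.min(),xs.max(),ys.min(),ys.max(),xs.mean(),ys.mean())
m=cv2.inRange(hsv,(22,150,100),(32,255,255));m[:160]=0;m[215:]=0;m[:,:270]=0;m[:,330:]=0
ys,xs=np.nonzero(m);print("tab",xs.mean(),ys.mean(),len(xs))
for th in(1.7,1.8,1.9,2.0,2.1):
    a=P(th,72.5,0);print(th,proj("scene",F@np.array([a[0],1,a[1]])+FX).round(1).tolist())
E
```

```text
t 19.6 TCPfix [-94.8   1.2 197.5] rot [-3.14   0.     1.783] Ffix [ 0.1 -0.7  0.5] w -0.1 gf 0.0
lever 246 263 218 230 254.45263157894738 224.07368421052632
tab 302.90625 184.65625 32
1.7 [[255.7, 218.2]]
1.8 [[255.1, 220.2]]
1.9 [[254.7, 222.1]]
2.0 [[254.4, 224.0]]
2.1 [[254.4, 225.7]]
```

The lever rests at about 2.0 rad, the tab sits where a seated loop puts it, and the robot is clear. Handing in.

```bash
python3 -c "
from cell import ctrl
print(ctrl.finish_job())"
```

```text
the job is handed in; nothing more can be done
None
```

Job handed in at about 20 s: the loop is hooked behind the keeper, the lever rests at about 2.0 rad after being held at about 16 N for over half a second, and the robot is clear; the final jaw closure and plate clamping force were not measured directly, and no verdict came back.

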